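Unstack the shim pile and pack the shim seat flush

ROBOT

A 6-joint arm with a two-finger parallel gripper is mounted at the origin on a cart in front of the work surface, level with it; the furniture and walls round the work are solid. World frame = base frame: x ahead of the robot, y to its left, z up, the work surface at z = 0. Lengths are in m, angles in rad, forces in N, time in s.
With the tool pointing down it reaches from about 0.25 to 0.8 m from the base axis. Payload 8.5 kg.
Tool frame: the origin (TCP) lies between the finger pads; the fingertips stand 17 mm ahead of it and the grasp point (between the pads) lies 2 mm behind it; z points along the fingers, y is the line along which they close (so a half turn about z gives the same grasp; the last joint's range is limited). The gripper opens to 85 mm and grips with 20 to 120 N. Pads are 22 mm wide; open, the fingers measure 114 mm over their backs; the gripper's body (76 mm by 85 mm) begins 54 mm behind the grasp point. The pads swing forward as they close: fully open they stand 13 mm farther back than shut.
Start: joints at [-1.297, 0.238, -0.013, 1.319, 0, 1.571], TCP at [0.142, -0.505, 0.248] pointing down, gripper open.
Joint ranges: [-2.66, 2.66], [-1.03, 1.9], [-1.14, 1.46], [-1.82, 2.27], [-1.45, 1.34], [-3.14, 3.14]. Speed limits (rad/s): [2.22, 2.22, 2.79, 3.14, 3.14, 3.14].

INTERFACE

Orientations are given as a 3x3 rotation matrix whose columns are the frame's x, y, z axes.
In Python, from bench import env gives the robot as it stands. The module is installed in compiled form; this text tells all that it offers.
- The arm moves only by the shell command python3 -m crank 'ROWS' [OPENING] [FORCE]. ROWS is one flat JSON list of numbers that holds 1 to 5 rows one after another, with no inner brackets; each row has 6 numbers: dx, dy, dz in m, then a rotation vector rx, ry, rz in rad; each row shifts and turns the commanded pose from where the row before left it, along the tool's axes as they then stand; what a row does not reach is not made up. A row lasts 1/12 s, in which the tool goes at most 0.0417 m and 0.125 rad, less where a joint would pass 70% of its speed; a pose out of reach is approached as far as the arm can. OPENING is the opening from 0.0 (shut) to 1.0 (fully open), set as the command begins (- or left out keeps the last). The fingers move at their own pace and stop on an object; FORCE is the grip in N (left out, the last holds). Time passes only in rows, so rows that do not move let the fingers close. It prints the time, the measured TCP pose, the force, the opening and the grip force at its end. Input that does not fit is refused with a message, and nothing moves.
- env.state(): the state, without advancing time (a new reading comes with each control period).
- env.camera(name): name is "side" or "top" or "wrist"; returns (picture, depth): 480x640x3 uint8, red, green, blue; 480x640 float32, m along the optical axis (not along the pixel's ray), 0 where there is no reading.
- env.calibration(name): a dict with "fovy" (degrees; the focal length in pixels is half the picture's height over the tangent of half this angle, whatever the lens; pixels are square), "cx", "cy" (the principal point, pixels), "R" (3x3) and "t" (3): a world point X has camera coordinates R X + t; the wrist camera has in their place "tool_from_camera" (4x4, takes a point from camera to tool coordinates, whose origin is the TCP and whose axes are the flange's). Camera axes: x right, y down, z forward; pixel columns grow to the right and rows downward; lengths in m; the calibration is good to about 2 mm. The wrist camera is an equidistant fisheye: a pixel r from the principal point sees the ray r / f radians off the axis. A picture is of the moment at which its call begins: read the wrist's pose just before it. calibration takes no time and is no camera call.
- env.sign_off(): hands the job in; it is judged then, once.
The state is a dict: "time": time; "joint_positions": joint angles; "joint_velocities": joint speeds; "joint_efforts": joint torques, N m; "tool_pos": TCP position; "orientation": TCP orientation; "contact_force": force on the tool from outside, world axes, zero at the start; "wrist_torque": the same for the moment, N m; "gripper_width": opening from 0.0 (shut) to 1.0 (fully open); "finger_force": force on a finger pad.
Only numpy, scipy, OpenCV 4.12 (cv2) and the standard library are available. Lean on these libraries where they do the work, as an engineer would, in place of code of your own. Each camera call takes 0.05 s, during which the arm holds its last target. There are 200 camera calls.

TASK

Take the pile of shims apart. In the shim seat, between its two rails, build up the two metal shims that together come flush with the tops of the rails, the wider one underneath and both centred in the seat; lay the remaining shim flat in the middle of the yellow pad and the black lens cap flat in the middle of the blue pad. Keep every piece flat way down all the time, and leave the loupe, the eyepiece and the bottle where they stand.

Things in the scene. Friction and masses are not known exactly. Their poses are not given: they have to be found in the camera images.
- brass_disc: Shim: plain brass-coloured disc, diameter 56 mm, 6 mm thick, bottom of the pile, lying on the table. Origin at the centre of its underside, z up. About 0.13 kg.
- steel_ring: Shim: bright steel ring, outer diameter 42 mm, 14 mm thick, with a small centre hole; lies on the brass disc. Origin at the centre of its underside, z up. About 0.22 kg.
- lens_cap: Black plastic lens cap (not a shim), diameter 33 mm, 11 mm high; lies on the steel ring. Origin at the centre of its underside, z up. 12 g.
- spacer: Shim: dark grey anodised ring, outer diameter 26 mm, 9 mm thick; top of the pile, on the lens cap. Origin at the centre of its underside, z up. 30 g. The pile is concentric within 5 mm; its round pieces can be gripped at any yaw. It may be set aside meanwhile, for instance on the yellow pad.
- shim_seat: Fixed steel base 84 (its x) x 60 mm (its y), floor 8 mm above the table, centre marked by a thin circle. Two aluminium rails along its y, 11 mm wide, clear channel 62 mm between them; rail tops 23 mm above the floor (31 above the table): the height to fill. Both y ends open: fingers closing along its y pass between the rails. Origin: centre of underside, on the table, z up.
- blue_pad: Fixed flat pad, grey plastic edge and blue top with a small white circle (36 mm) in the middle, 70 x 70 mm, no rim; top face 8 mm above the table. Origin at the centre of its underside, on the table, z up. Place of the lens cap.
- yellow_pad: Fixed flat pad, grey plastic edge and yellow top with a large white circle (60 mm) in the middle, 70 x 70 mm, no rim; top face 8 mm above the table. Origin at the centre of its underside, on the table, z up. Place of the shim that is left over. All the work lies left (y above 0.1) of the instrument, whose stage is 0.24 m high (x above 0.46, y -0.25 to 0.1): cross in front of it at z 0.3 or more.
- loupe: Bystander, loose: black barrel-shaped loupe, 36 mm diameter, 30 mm high, standing on the table. Origin at the centre of its underside.
- eyepiece: Bystander, loose: dark eyepiece, 34 mm diameter, 40 mm high, standing on the table. Origin at the centre of its underside.
- solvent_bottle: Bystander, loose: small white bottle with blue cap, 36 mm diameter, 75 mm high, standing on the table. Origin at the centre of its underside.

How it is judged:
By the outcome, as a careful person would: the job done as asked, in the order asked, and still so for the second after the job is handed in, with the robot touching nothing.
It also fails if it takes over 112 s, if anything falls off the work surface, if the arm or the gripper's body presses on something with over 40 N, if the wrist force passes 120 N, or if a joint passes its speed limit or range.

## Working session

There is one attempt and no reset: what is moved stays moved. The work goes in short steps, Python scripts to look and compute and a shell command to move; the robot and the scene stay as the last step left them, time stands still between calls to the robot, and variables do not carry over. Pictures are saved under pics/ and viewed, at most 19 in all, crops included, and the job is handed in when it is done.

```bash
mkdir -p pics; python3 - <<'E'
from bench import env
import cv2,numpy as np
s=env.state();print(s)
for n in("top","side"):
    p,d=env.camera(n);cv2.imwrite(f"pics/{n}0.png",p[:,:,::-1]);np.savez(f"pics/{n}0.npz",p=p,d=d);print(n,env.calibration(n),(d>0).mean())
print(env.calibration("wrist"))
E
```

```text
{'time': 0.0, 'joint_positions': array([-1.29698155e+00,  2.38785252e-01, -1.42549982e-02,  1.31919361e+00,
       -2.28806096e-05,  1.57081498e+00]), 'joint_velocities': array([-3.08093439e-04, -8.63840596e-04, -2.03706361e-04, -9.91218735e-04,
        2.17349967e-04,  2.95653221e-05]), 'joint_efforts': array([-8.39813110e-04, -5.38780761e+01,  3.46440554e+01,  1.85591244e-02,
       -1.88067916e-04, -9.76526167e-06]), 'tool_pos': array([ 0.14185164, -0.50506923,  0.24767497]), 'orientation': array([[ 9.62751400e-01,  2.70387820e-01, -4.10745714e-04],
       [ 2.70388131e-01, -9.62750414e-01,  1.37779209e-03],
       [-2.29074063e-05, -1.43753203e-03, -9.99998966e-01]]), 'contact_force': array([-0.40848261, -0.65169814, -0.19270473]), 'wrist_torque': array([ 0.04336415,  0.00308242, -0.01217184]), 'finger_force': 0.0, 'gripper_width': 1.003444928754463}
top {'fovy': 45.845809794522076, 'cx': 320.0993841183752, 'cy': 244.1548709433275, 'R': array([[ 1.62907415e-02, -9.99867210e-01,  4.16111856e-04],
       [-9.98215531e-01, -1.62877395e-02, -5.74496583e-02],
       [ 5.74488071e-02, 
[... 152 characters left out ...]
586855295, 'cy': 237.38159543875727, 'R': array([[ 0.98841561, -0.15139673,  0.01065854],
       [-0.12840919, -0.87163991, -0.47302743],
       [ 0.08090521,  0.46617905, -0.88098323]]), 't': array([-0.52610272,  0.31254092,  0.79806942])} 0.9959244791666667
{'fovy': 65.70646984690485, 'cx': 321.75910799460496, 'cy': 233.2571085405421, 'tool_from_camera': array([[ 1.35509253e-03, -9.65061574e-01, -2.62019699e-01,
         6.58660795e-02],
       [ 9.99998997e-01,  1.19974080e-03,  7.52872480e-04,
        -1.19313187e-04],
       [-4.12212576e-04, -2.62020456e-01,  9.65062232e-01,
        -1.27371600e-01],
       [ 0.00000000e+00,  0.00000000e+00,  0.00000000e+00,
         1.00000000e+00]])}
```

View pics/top0.png

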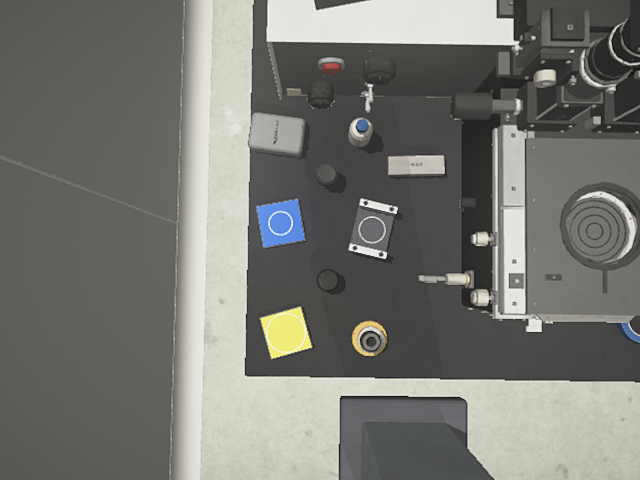

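View pics/side0.png

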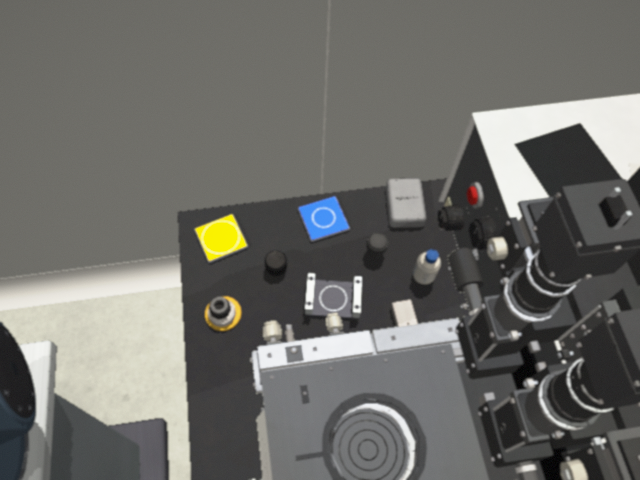

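Top view: the pile is at about (370,338), yellow pad (286,333), blue pad (281,223), seat (372,229), bystanders (330,280), (328,174), (360,130). In the side view the pile is at (222,313). 14+9=23, so ring then spacer go in the seat, brass goes on yellow and the cap on blue.

```bash
cat > h.py <<'E'
import numpy as np,cv2
from bench import env
def ray(n,u,v,z):
    c=env.calibration(n);f=240/np.tan(np.radians(c["fovy"])/2)
    R,t=c["R"],c["t"];o=-R.T@t;d=R.T@np.array([(u-c["cx"])/f,(v-c["cy"])/f,1])
    return o+d*(z-o[2])/d[2]
def blobs(p,lo,hi,amin=60):
    m=cv2.inRange(cv2.cvtColor(p,cv2.COLOR_RGB2HSV),lo,hi)
    cs,_=cv2.findContours(m,cv2.RETR_EXTERNAL,cv2.CHAIN_APPROX_NONE)
    return [c for c in cs if cv2.contourArea(c)>amin]
def rect(n,c,z):
    P=np.array([ray(n,u,v,z)[:2] for u,v in c[:,0]+0.0],np.float32)
    (x,y),(w,h),a=cv2.minAreaRect(P);return np.round([x,y,w,h,a],4)
E
python3 - <<'E'
from h import *
for n in("top","side"):
    z=np.load(f"pics/{n}0.npz");p=z["p"]
    for nm,lo,hi,h in(("yel",(24,120,100),(35,255,255),.008),("blue",(100,120,100),(120,255,255),.008),("brass",(10,80,90),(23,255,255),.006)):
        for c in blobs(p,lo,hi):print(n,nm,c[:,0].mean(0),rect(n,c,h))
    q=p[295:380,330:410] if n=="top" else p[285:345,190:255]
    q2=p[185:270,335:415] if n=="top" else p[260:330,295:375]
    a=[cv2.resize(x[:,:,::-1],(400,400),interpolation=cv2.INTER_CUBIC) for x in(q,q2)]
    cv2.imwrite(f"pics/crop_{n}.png",np.hstack(a))
E
cd pics; python3 -c "
import cv2,numpy as np
a=cv2.imread('crop_top.png');b=cv2.imread('crop_side.png')
cv2.imwrite('crops.png',cv2.resize(np.vstack([a,b]),(600,600)))"
```

```text
top yel [276.82692308 352.        ] [3.8600e-01 3.0820e-01 3.6300e-02 1.6300e-02 6.7952e+01]
top yel [304.34 342.94] [4.0150e-01 2.6300e-01 1.6600e-02 3.5400e-02 6.0746e+01]
top yel [285.34653465 332.54455446] [0.419  0.2946 0.0552 0.0557 0.9318]
top yel [266.69090909 322.52727273] [4.3530e-01 3.2680e-01 1.8200e-02 3.7500e-02 6.3361e+01]
top yel [296.53191489 313.29787234] [4.51300e-01 2.76000e-01 3.36000e-02 1.56000e-02 5.96854e+01]
top blue [630.26530612 332.16326531] [ 4.2850e-01 -2.5300e-01  3.7500e-02  1.0900e-02  4.2861e+01]
top blue [280.30322581 223.09032258] [ 0.5938  0.3064  0.0654  0.0654 11.2647]
top brass [368.96 337.98] [0.4123 0.1615 0.0569 0.0542 0.7485]
side yel [221.16463415 237.29878049] [ 0.4215  0.2937  0.068   0.0692 16.5419]
side blue [431.96666667 254.56666667] [7.6190e-01 2.0990e-01 2.0100e-02 1.6900e-02 4.3603e+01]
side blue [323.11940299 217.46268657] [ 0.5965  0.3058  0.0681  0.0681 11.28  ]
side brass [223.08917197 314.53503185] [ 0.4155  0.1586  0.0587  0.0547 20.8044]
```

View pics/crops.png

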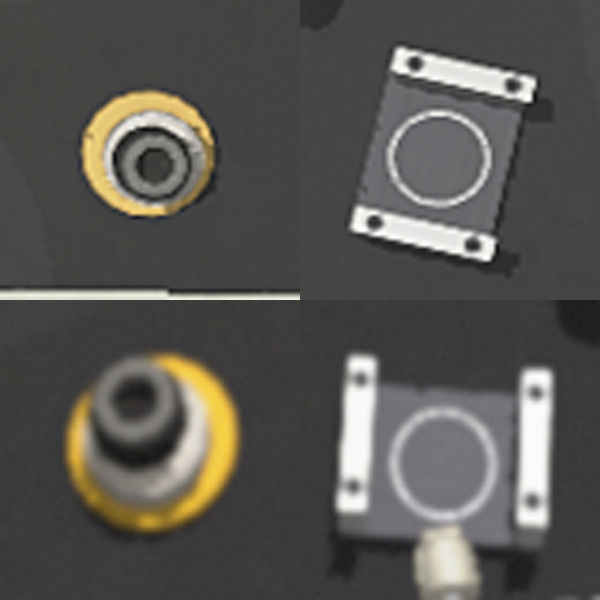

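Crops: pile concentric with a slight offset, spacer ring at crop (153,165) top / (135,398) side; seat circle clear at (440,158) and (443,463), rails run along roughly world y, nothing in channel.

```bash
python3 - <<'E'
from h import *
for nm,z,t,s in(("spacer",.04,(370.8,341.7),(219.2,304.6)),("seat",.008,(372.3,229.8),(333.1,298.0))):
    print(nm,ray("top",*t,z),ray("side",*s,z))
p=np.load("pics/top0.npz")["p"]
for c in blobs(p[190:265,340:405],(0,0,190),(180,60,255),25):
    c=c+np.array([[[340,190]]]);r=rect("top",c,.031);print("rail/circ",r)
for nm,u,v,z in(("loupe?",330,279,.03),("eyep",326,173,.04),("bottle",360,122,.075)):print(nm,ray("top",u,v,z))
print(ray("top",461,279,.0),ray("top",420,279,.03),ray("top",418,165,.03),ray("top",320,376,0))
s=env.state();print(s['time'])
E
```

```text
spacer [0.41025948 0.1617019  0.04      ] [0.41369996 0.15994746 0.04      ]
seat [0.58502678 0.15837449 0.008     ] [0.58848643 0.15797715 0.008     ]
rail/circ [5.49800e-01 1.67800e-01 5.94000e-02 1.03000e-02 7.68739e+01]
rail/circ [6.20900e-01 1.51700e-01 5.97000e-02 1.01000e-02 7.73545e+01]
loupe? [0.50511    0.22551274 0.03      ]
eyep [0.66996746 0.23444853 0.04      ]
bottle [0.741763   0.18478919 0.075     ]
[0.50844506 0.01372649 0.        ] [0.50739698 0.08513213 0.03      ] [0.68692439 0.08939776 0.03      ] [0.35014469 0.23857996 0.        ]
0.1
```

```bash
python3 -m crank '[0,0,-0.035,0,0,0.124,0,0,-0.035,0,0,0.124,0,0,-0.03,0,0,0.124,0,0,0,0,0,0.124,0,0,0,0,0,0]'; python3 -m crank '[0.0057,-0.0355,0,0,0,0,0.0057,-0.0355,0,0,0,0,0.0057,-0.0355,0,0,0,0,0.0057,-0.0355,0,0,0,0,0.0057,-0.0355,0,0,0,0]'
```

```text
time: 0.52
tool_pos: [0.1421, -0.5061, 0.3496]
orientation: [[0.974, -0.226, 0.001], [-0.226, -0.974, -0.003], [0.001, 0.002, -1.0]]
contact_force: [0.1, -1.0, -1.4]
gripper_width: 1.0
finger_force: 0.0
time: 0.93
tool_pos: [0.2087, -0.3366, 0.3469]
orientation: [[0.976, -0.216, -0.001], [-0.216, -0.976, 0.002], [-0.002, -0.002, -1.0]]
contact_force: [-0.1, -0.6, 0.1]
gripper_width: 0.997
finger_force: 0.0
```

```bash
python3 - <<'E'
from h import *
# obstacles by height around the work
z=np.load("pics/top0.npz");d=z["d"];c=env.calibration("top");f=240/np.tan(np.radians(c["fovy"])/2)
v,u=np.mgrid[:480,:640];P=np.stack([(u-c["cx"])/f*d,(v-c["cy"])/f*d,d],-1)
W=(P-c["t"])@c["R"]
for (a,b) in((239,482),(279,430),(279,460),(203,468),(165,418),(229,372),(342,371),(223,281),(135,278)):print((b,a),W[a,b].round(3))
E
```

```text
(482, 239) [0.557 0.045 0.227]
(430, 279) [0.508 0.081 0.089]
(460, 279) [0.508 0.039 0.095]
(468, 203) [0.617 0.031 0.11 ]
(418, 165) [0.689 0.088 0.019]
(372, 229) [0.586 0.159 0.006]
(371, 342) [0.408 0.16  0.026]
(281, 223) [0.594 0.305 0.008]
(278, 135) [0.733 0.312 0.022]
```

```bash
for i in 1 2; do python3 -m crank '[0.006,-0.0353,0,0,0,0,0.006,-0.0353,0,0,0,0,0.006,-0.0353,0,0,0,0,0.006,-0.0353,0,0,0,0,0.006,-0.0353,0,0,0,0]'; done; python3 -m crank '[0.006,-0.0353,0.03,0,0,0,0.006,-0.0353,0.03,0,0,0,0.006,-0.0353,0.03,0,0,0,0.006,-0.0353,0.03,0,0,0,0.006,-0.0353,0.03,0,0,0]' ; python3 -m crank '[0,0,0,0,0,0,0,0,0,0,0,0]'
python3 - <<'E'
from h import *
import pickle
s=env.state();p,d=env.camera("wrist");pickle.dump((s,p,d),open("pics/w1.pkl","wb"));cv2.imwrite("pics/w1.png",p[:,:,::-1])
E
```

```text
time: 1.35
tool_pos: [0.2766, -0.1712, 0.3473]
orientation: [[0.976, -0.216, -0.001], [-0.216, -0.976, 0.001], [-0.001, -0.001, -1.0]]
contact_force: [1.1, -0.1, -0.6]
gripper_width: 1.002
finger_force: 0.0
time: 1.77
tool_pos: [0.336, -0.0491, 0.348]
orientation: [[0.985, -0.171, 0.004], [-0.171, -0.985, 0.037], [-0.002, -0.037, -0.999]]
contact_force: [0.2, -0.9, 0.3]
gripper_width: 0.999
finger_force: 0.0
time: 2.18
tool_pos: [0.3729, 0.0056, 0.2245]
orientation: [[0.997, -0.074, 0.007], [-0.075, -0.99, 0.12], [-0.002, -0.12, -0.993]]
contact_force: [0.8, -0.6, -0.1]
gripper_width: 1.001
finger_force: 0.0
time: 2.35
tool_pos: [0.3721, 0.0053, 0.2254]
orientation: [[0.997, -0.076, 0.004], [-0.076, -0.99, 0.119], [-0.005, -0.119, -0.993]]
contact_force: [0.4, -0.8, 0.0]
gripper_width: 1.001
finger_force: 0.0
```

View pics/w1.png

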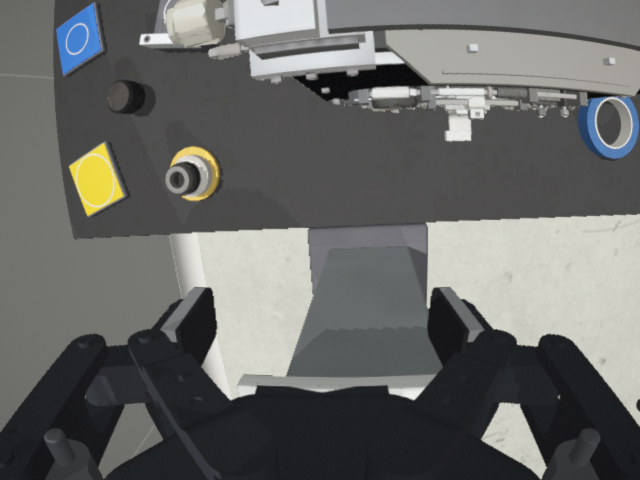

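```bash
python3 -c "
from bench import env
s=env.state();print(s['joint_positions'],s['tool_pos'])"
```

```text
[-0.07878562 -0.01373172 -0.36900955  1.21831902  0.11907102  3.13910185] [0.3726569  0.00511152 0.2265199 ]
```

```bash
python3 -m crank '[0,0,0,0,0,-0.124,0,0,0,0,0,-0.124,0,0,0,-0.119,0,0,0,0,0,0,0,-0.124,0,0,0,0,0,-0.124]' ; for i in 1 2 3 4; do python3 -m crank '[0,0,0,0,0,-0.124,0,0,0,0,0,-0.124,0,0,0,0,0,-0.124,0,0,0,0,0,-0.124,0,0,0,0,0,-0.124]' |grep -v fo;done;  python3 -c "
from bench import env
from scipy.spatial.transform import Rotation as R
import numpy as np
s=env.state();Q=s['orientation'];print(Q,s['joint_positions'],s['tool_pos'])
a=np.radians(77.1);y=np.array([np.cos(a),np.sin(a),0]);T=np.c_[np.cross(y,[0,0,-1]),y,[0,0,-1]]
print('rotvec to go',R.from_matrix(Q.T@T).as_rotvec())"
```

```text
time: 2.82
tool_pos: [0.3733, 0.0058, 0.2282]
orientation: [[0.911, 0.411, 0.031], [0.411, -0.912, 0.001], [0.029, 0.012, -1.0]]
contact_force: [-0.1, -0.0, 0.2]
gripper_width: 1.0
finger_force: 0.0
time: 3.23
tool_pos: [0.3734, 0.005, 0.228]
orientation: [[0.503, 0.864, 0.031], [0.864, -0.503, 0.002], [0.017, 0.026, -1.0]]
gripper_width: 1.005
time: 3.65
tool_pos: [0.3734, 0.005, 0.228]
orientation: [[-0.092, 0.995, 0.03], [0.996, 0.092, 0.002], [-0.001, 0.03, -1.0]]
gripper_width: 0.998
time: 4.07
tool_pos: [0.3734, 0.005, 0.228]
orientation: [[-0.654, 0.756, 0.031], [0.757, 0.654, 0.002], [-0.019, 0.024, -1.0]]
gripper_width: 0.996
time: 4.48
tool_pos: [0.3735, 0.005, 0.2281]
orientation: [[-0.971, 0.236, 0.031], [0.236, 0.972, 0.002], [-0.029, 0.009, -1.0]]
gripper_width: 1.0
[[-0.97133165  0.23574861  0.03061738]
 [ 0.23590489  0.97177492  0.00154475]
 [-0.02938903  0.00872326 -0.99952998]] [ 1.25542941e-02 -3.65170777e-02 -3.82005260e-01  1.19466897e+00
  1.16026041e-03  2.50698338e-01] [0.37345967 0.00502504 0.22806707]
rotvec to go [ 0.00853375  0.02944984 -0.01297778]
```

```bash
cat >> h.py <<'E'
from scipy.spatial.transform import Rotation
import pickle
def go(x,y,z,yaw=77.1):
    s=env.state();Q=s['orientation'];a=np.radians(yaw);Y=np.array([np.cos(a),np.sin(a),0])
    T=np.c_[np.cross(Y,[0,0,-1]),Y,[0,0,-1]];D=np.array([x,y,z])-s['tool_pos']
    print('tool',s['tool_pos'].round(4),'rot',Rotation.from_matrix(Q.T@T).as_rotvec().round(4),'delta now',(Q.T@D).round(4),'delta after rot',(T.T@D).round(4))
def shot(n):
    s=env.state();p,d=env.camera("wrist");pickle.dump((s,p,d),open(f"pics/{n}.pkl","wb"));cv2.imwrite(f"pics/{n}.png",p[:,:,::-1]);return s,p
def wray(s,u,v,z):
    c=env.calibration("wrist");f=240/np.tan(np.radians(c["fovy"])/2)
    dx,dy=u-c["cx"],v-c["cy"];r=np.hypot(dx,dy);th=r/f
    k=np.sin(th)/max(r,1e-9);dc=np.array([k*dx,k*dy,np.cos(th)]);M=c["tool_from_camera"]
    o=s['orientation']@M[:3,3]+s['tool_pos'];d=s['orientation']@M[:3,:3]@dc
    return o+d*(z-o[2])/d[2]
def wpix(s,X):
    c=env.calibration("wrist");f=240/np.tan(np.radians(c["fovy"])/2);M=c["tool_from_camera"]
    q=M[:3,:3].T@(s['orientation'].T@(np.array(X)-s['tool_pos'])-M[:3,3])
    r=np.hypot(q[0],q[1]);th=np.arctan2(r,q[2]);return c["cx"]+f*th*q[0]/r,c["cy"]+f*th*q[1]/r
E
python3 -m crank '[0,0,0,0.0085,0.0295,-0.013,0.001,0.0385,0,0,0,0,0.001,0.0385,0,0,0,0,0.001,0.0385,0.01,0,0,0,0.001,0.0385,0.02,0,0,0]' ; python3 -m crank '[0,0,0,0,0,0,0,0,0,0,0,0]'
python3 -c "
from h import *
shot('w2');go(.412,.161,.2)"
```

```text
time: 4.9
tool_pos: [0.4062, 0.1567, 0.2003]
orientation: [[-0.973, 0.23, 0.004], [0.23, 0.973, 0.003], [-0.003, 0.003, -1.0]]
contact_force: [0.9, -0.5, -1.2]
gripper_width: 0.998
finger_force: 0.0
time: 5.07
tool_pos: [0.4041, 0.156, 0.1976]
orientation: [[-0.974, 0.226, -0.003], [0.226, 0.974, 0.0], [0.003, -0.0, -1.0]]
contact_force: [-0.1, -0.6, 0.3]
gripper_width: 0.996
finger_force: 0.0
tool [0.4041 0.1551 0.1981] rot [-0.0002 -0.0021 -0.004 ] delta now [-0.0064  0.0076 -0.002 ] delta after rot [-0.0064  0.0075 -0.0019]
```

View pics/w2.png

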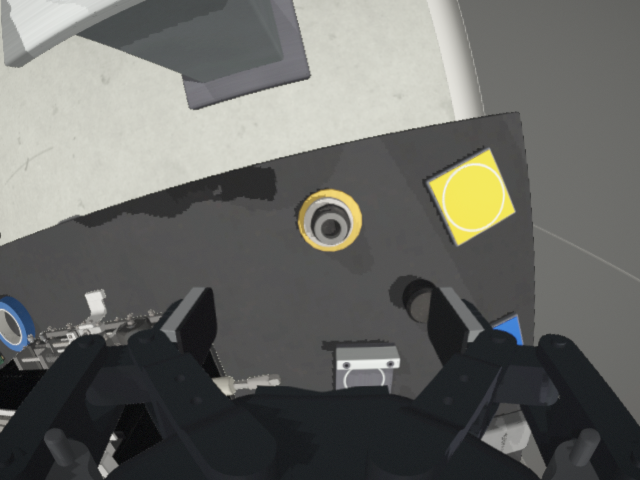

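Wrist view: brass disc centred about (330,220), spacer (331,226), yellow pad (473,197). Measuring these.

```bash
cat >> h.py <<'E'
def wcirc(s,c,z):
    P=np.array([wray(s,u,v,z)[:2] for u,v in c[:,0]+0.0],np.float32)
    (x,y),(w,h),a=cv2.fitEllipse(cv2.convexHull(P));return np.round([x,y,w,h],4)
E
python3 - <<'E'
from h import *
s,p,d=pickle.load(open("pics/w2.pkl","rb"))
for c in blobs(p,(10,80,90),(23,255,255)):print("brass",wcirc(s,c,.006))
for c in blobs(p,(24,120,100),(35,255,255)):
    P=np.array([wray(s,u,v,.008)[:2] for u,v in c[:,0]+0.],np.float32);print("yel",cv2.minAreaRect(P))
print("spacer",wray(s,331,227,.04))
q=p[170:270,280:380];cv2.imwrite("pics/w2c.png",cv2.resize(q[:,:,::-1],(600,600),interpolation=cv2.INTER_CUBIC))
E
```

```text
brass [0.4134 0.1608 0.0571 0.0572]
yel ((0.4506342113018036, 0.27525731921195984), (0.03949827328324318, 0.01885979063808918), 56.2988395690918)
yel ((0.43879809975624084, 0.3265371024608612), (0.016998566687107086, 0.035413503646850586), 59.637779235839844)
yel ((0.42084190249443054, 0.29513218998908997), (0.05747576057910919, 0.05833987519145012), 32.16893005371094)
yel ((0.40346890687942505, 0.28941360116004944), (0.030666274949908257, 0.06622045487165451), 17.13817596435547)
spacer [0.41086814 0.16182114 0.04      ]
```

View pics/w2c.png

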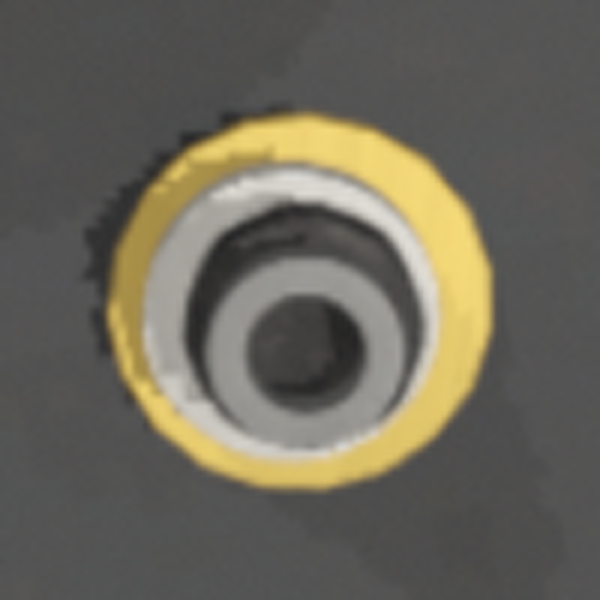

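Spacer top centre at crop (305,352), cap about (304,321), ring about (292,311).

```bash
python3 - <<'E'
from h import *
s,p,d=pickle.load(open("pics/w2.pkl","rb"))
for n,a,b,z in(("spacer",305,352,.04),("cap",304,321,.031),("ring",291.5,311,.020),("brass",301,301,.006)):
    print(n,wray(s,280+a/6-.4,170+b/6-.4,z).round(4))
go(.4103,.1617,.08)
E
```

```text
spacer [0.4118 0.1612 0.04  ]
cap [0.4098 0.1617 0.031 ]
ring [0.4106 0.1599 0.02  ]
brass [0.4127 0.1611 0.006 ]
tool [0.4041 0.1551 0.1981] rot [-0.0002 -0.0021 -0.004 ] delta now [-0.0048  0.0079  0.118 ] delta after rot [-0.0046  0.0078  0.1181]
```

```bash
python3 -m crank '[-0.006,0.0078,0.04,0,-0.002,-0.004,0,0,0.04,0,0,0,0,0,0.035,0,0,0,0,0,0,0,0,0,0,0,0,0,0,0]' 0.5 30; python3 -c "
from h import *
go(.4113,.1613,.0495)"
```

```text
time: 5.53
tool_pos: [0.4108, 0.16, 0.0827]
orientation: [[-0.974, 0.226, -0.003], [0.226, 0.974, -0.001], [0.002, -0.001, -1.0]]
contact_force: [0.9, 0.0, 0.6]
gripper_width: 0.496
finger_force: 0.0
tool [0.4108 0.16   0.0827] rot [-0.0014 -0.0022 -0.0031] delta now [-0.0002  0.0015  0.0332] delta after rot [-0.0002  0.0014  0.0332]
```

```bash
python3 -m crank '[0,0.0015,0.017,0,0,0,0,0,0.016,0,0,0,0,0,0,0,0,0,0,0,0,0,0,0]'; python3 -m crank '[0,0,0,0,0,0,0,0,0,0,0,0,0,0,0,0,0,0,0,0,0,0,0,0,0,0,0,0,0,0]' 0 30;python3 -m crank '[0,0,0,0,0,0,0,0,0,0,0,0]'; python3 -c "
from h import *
shot('w3')"
```

```text
time: 5.87
tool_pos: [0.4127, 0.1628, 0.0513]
orientation: [[-0.974, 0.225, 0.001], [0.225, 0.974, 0.001], [-0.001, 0.001, -1.0]]
contact_force: [-0.1, 0.1, 0.1]
gripper_width: 0.501
finger_force: 0.0
time: 6.28
tool_pos: [0.4129, 0.1633, 0.0513]
orientation: [[-0.974, 0.224, 0.003], [0.224, 0.974, 0.001], [-0.002, 0.002, -1.0]]
contact_force: [-1.8, -1.1, 10.7]
gripper_width: 0.279
finger_force: 28.8
time: 6.45
tool_pos: [0.413, 0.1633, 0.0513]
orientation: [[-0.974, 0.224, 0.003], [0.224, 0.974, 0.001], [-0.002, 0.002, -1.0]]
contact_force: [-0.3, -1.1, 11.5]
gripper_width: 0.277
finger_force: 28.8
```

View pics/w3.png

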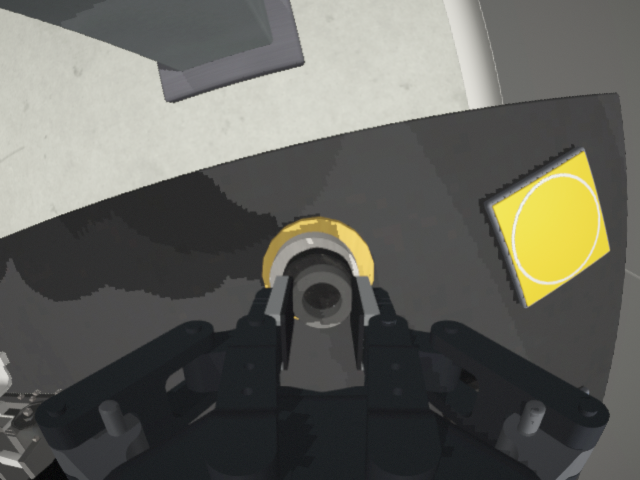

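The spacer is gripped, with its top centred between the pads at (322,292). The disc and ring below look undisturbed. Lifting it to the yellow pad.

```bash
python3 -m crank '[0,0,-0.02,0,0,0,0,0,-0.04,0,0,0,0,0,0,0,0,0]'; python3 -c "
from h import *
s,p,d=pickle.load(open('pics/w3.pkl','rb'))
print('spacer',wray(s,322,290,.04),'in tool',s['orientation'].T@(wray(s,322,290,.04)-s['tool_pos']))
go(.4205,.2945,.06)"
```

```text
time: 6.75
tool_pos: [0.4145, 0.1641, 0.1154]
orientation: [[-0.975, 0.224, 0.007], [0.224, 0.975, 0.003], [-0.006, 0.005, -1.0]]
contact_force: [1.9, 0.3, 0.7]
gripper_width: 0.28
finger_force: 29.6
spacer [0.40821681 0.16450608 0.04      ] in tool [4.94246208e-03 9.19435174e-05 1.12662845e-02]
tool [0.4145 0.1641 0.1154] rot [ 0.0046  0.0061 -0.0011] delta now [0.0237 0.1282 0.0559] delta after rot [0.0233 0.1285 0.0554]
```

```bash
python3 -m crank '[0.006,0.032,0,0.0046,0.006,-0.001,0.006,0.032,0.01,0,0,0,0.006,0.032,0.015,0,0,0,0.0053,0.032,0.025,0,0,0,0,0,0,0,0,0]'; python3 -m crank '[0,0,0,0,0,0,0,0,0,0,0,0]' ; python3 -c "
from h import *
go(.4205,.2945,.0295)"
```

```text
time: 7.17
tool_pos: [0.4173, 0.2972, 0.0568]
orientation: [[-0.975, 0.22, -0.008], [0.221, 0.975, -0.002], [0.007, -0.003, -1.0]]
contact_force: [-0.2, 0.2, -0.2]
gripper_width: 0.276
finger_force: 29.7
time: 7.33
tool_pos: [0.4172, 0.2928, 0.0595]
orientation: [[-0.975, 0.223, -0.007], [0.223, 0.975, -0.003], [0.006, -0.005, -1.0]]
contact_force: [-0.3, -0.7, 0.2]
gripper_width: 0.275
finger_force: 29.7
tool [0.4172 0.2928 0.0595] rot [-0.0046 -0.0064  0.0007] delta now [-0.0031  0.0025  0.03  ] delta after rot [-0.0029  0.0024  0.03  ]
```

```bash
python3 -m crank '[-0.003,0.0024,0.01,-0.0046,-0.0064,0.0007,0,0,0.01,0,0,0,0,0,0.008,0,0,0,0,0,0,0,0,0,0,0,0,0,0,0]' ;  python3 -c "
from h import *
go(.4205,.2945,.0283)"
```

```text
time: 7.75
tool_pos: [0.4203, 0.2937, 0.0308]
orientation: [[-0.974, 0.225, -0.001], [0.225, 0.974, -0.0], [0.001, -0.001, -1.0]]
contact_force: [-0.2, 0.4, -0.8]
gripper_width: 0.28
finger_force: 29.7
tool [0.4203 0.2937 0.0308] rot [-0.0007 -0.0009 -0.0016] delta now [-0.      0.0008  0.0025] delta after rot [-0.      0.0008  0.0025]
```

```bash
python3 -m crank '[0,0,0.0015,0,0,0,0,0,0,0,0,0]';python3 -m crank '[0,0,0.001,0,0,0,0,0,0,0,0,0]'
```

```text
time: 7.92
tool_pos: [0.4208, 0.2944, 0.0296]
orientation: [[-0.975, 0.224, 0.0], [0.224, 0.975, 0.0], [-0.0, 0.0, -1.0]]
contact_force: [-0.6, -0.2, -0.2]
gripper_width: 0.274
finger_force: 29.7
time: 8.08
tool_pos: [0.4206, 0.2945, 0.0285]
orientation: [[-0.975, 0.224, 0.0], [0.224, 0.975, 0.0], [-0.0, 0.0, -1.0]]
contact_force: [0.0, 0.7, 0.1]
gripper_width: 0.281
finger_force: 29.7
```

```bash
for i in 1 2; do python3 -m crank '[0,0,0.0008,0,0,0,0,0,0,0,0,0]'|grep -E "pos|contact";done
```

```text
tool_pos: [0.4207, 0.2946, 0.0282]
contact_force: [-1.8, -0.2, 6.8]
tool_pos: [0.4207, 0.2946, 0.0281]
contact_force: [-3.7, -2.7, 15.9]
```

```bash
python3 -m crank '[0,0,-0.0008,0,0,0,0,0,0,0,0,0,0,0,0,0,0,0,0,0,-0.02,0,0,0,0,0,-0.04,0,0,0]' 0.55; python3 -m crank '[0,0,-0.03,0,0,0,0,0,0,0,0,0,0,0,0,0,0,0]'; python3 -c "
from h import *
s,p=shot('w4');go(.41,.161,.12)
q=p[100:400,120:520];cv2.imwrite('pics/w4c.png',cv2.resize(q[:,:,::-1],(800,600),interpolation=cv2.INTER_CUBIC))"
```

```text
time: 8.83
tool_pos: [0.4181, 0.2928, 0.0844]
orientation: [[-0.975, 0.224, -0.007], [0.224, 0.975, -0.004], [0.006, -0.006, -1.0]]
contact_force: [1.1, 0.8, 0.5]
gripper_width: 0.552
finger_force: 0.0
time: 9.08
tool_pos: [0.4216, 0.2952, 0.1191]
orientation: [[-0.975, 0.224, 0.003], [0.224, 0.975, 0.002], [-0.002, 0.003, -1.0]]
contact_force: [-0.3, -0.8, 0.8]
gripper_width: 0.553
finger_force: 0.0
tool [0.4207 0.2946 0.1177] rot [ 0.0008  0.0004 -0.0008] delta now [-0.0195 -0.1326 -0.0024] delta after rot [-0.0194 -0.1326 -0.0023]
```

View pics/w4c.png

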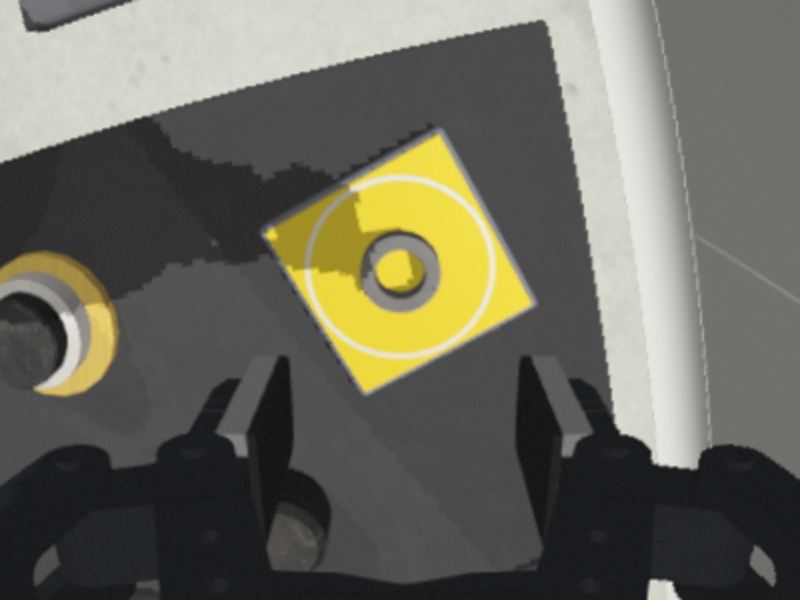

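Spacer lies flat on the yellow pad, at crop (400,271); the pad's circle is centred at (400,266). The cap, ring and disc are at left, intact.

```bash
python3 -c "
from h import *
s,p,d=pickle.load(open('pics/w4.pkl','rb'))
for n,a,b,z in (('spacer',400,271,.017),('padcirc',400,266,.008)):
    X=wray(s,120+a/2-.25,100+b/2-.25,z);print(n,X.round(4),(s['orientation'].T@(X-s['tool_pos'])).round(4))
for c in blobs(p,(24,90,60),(35,255,255),500):
    P=np.array([wray(s,u,v,.008)[:2] for u,v in c[:,0]+0.],np.float32);print('yel',cv2.minAreaRect(P))
"; python3 -m crank '[-0.004,-0.0265,0,0,0,0,-0.004,-0.0265,0,0,0,0,-0.004,-0.0265,0,0,0,0,-0.004,-0.0265,0,0,0,0,-0.0034,-0.0265,0,0,0,0]';python3 -m crank '[0,0,0,0,0,0,0,0,0,0,0,0,0,0,0,0,0,0]';python3 -c "
from h import *
s,p=shot('w5');go(.41,.161,.07)
q=p[150:350,200:440];cv2.imwrite('pics/w5c.png',cv2.resize(q[:,:,::-1],(720,600),interpolation=cv2.INTER_CUBIC))"
```

```text
spacer [0.4187 0.2948 0.017 ] [ 0.0029 -0.0013  0.1021]
padcirc [0.4195 0.2946 0.008 ] [ 0.0021 -0.0014  0.1111]
yel ((0.42037543654441833, 0.29415884613990784), (0.06679297238588333, 0.06654825806617737), 16.686628341674805)
time: 9.55
tool_pos: [0.4085, 0.1595, 0.1159]
orientation: [[-0.975, 0.224, -0.003], [0.224, 0.975, -0.001], [0.003, -0.002, -1.0]]
contact_force: [-0.1, 0.3, 0.5]
gripper_width: 0.549
finger_force: 0.0
time: 9.8
tool_pos: [0.4096, 0.161, 0.1167]
orientation: [[-0.974, 0.225, -0.001], [0.225, 0.974, -0.0], [0.001, -0.0, -1.0]]
contact_force: [0.8, -0.0, -0.2]
gripper_width: 0.551
finger_force: 0.0
tool [0.4097 0.1613 0.1169] rot [-0.0003 -0.001  -0.0007] delta now [-0.0004 -0.0003  0.0469] delta after rot [-0.0004 -0.0003  0.0469]
```

View pics/w5c.png

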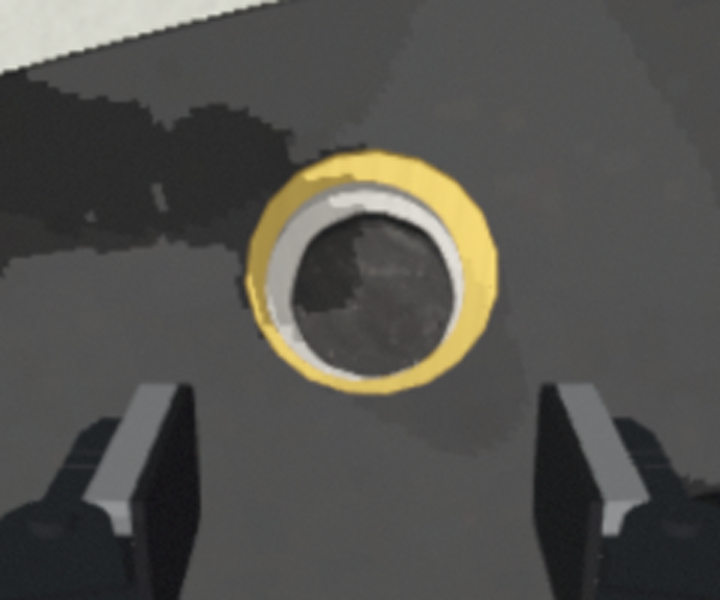

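Cap centre at crop (374,294), ring about (365,284), disc (372,272).

```bash
python3 -c "
from h import *
s,p,d=pickle.load(open('pics/w5.pkl','rb'))
for n,a,b,z in (('cap',374,294,.031),('ring',365,284,.02),('brass',372,272,.006)):
    X=wray(s,200+a/3-.3,150+b/3-.3,z);print(n,X.round(4),(s['orientation'].T@(X-s['tool_pos'])).round(4))
"
```

```text
cap [0.4101 0.1624 0.031 ] [-0.0003  0.0015  0.0857]
ring [0.4109 0.1603 0.02  ] [-0.0016 -0.0003  0.0967]
brass [0.4126 0.1615 0.006 ] [-0.003   0.0012  0.1107]
```

```bash
python3 -m crank '[0,0.0025,0.03,0,0,0,0,0,0.03,0,0,0,0,0,0.0155,0,0,0,0,0,0,0,0,0,0,0,0,0,0,0]'; python3 -m crank '[0,0,0,0,0,0,0,0,0,0,0,0,0,0,0,0,0,0,0,0,0,0,0,0,0,0,0,0,0,0]' 0 20;python3 -m crank '[0,0,0,0,0,0]'
```

```text
time: 10.27
tool_pos: [0.4097, 0.1639, 0.0414]
orientation: [[-0.975, 0.223, -0.002], [0.223, 0.975, -0.001], [0.002, -0.001, -1.0]]
contact_force: [0.5, -0.2, 0.5]
gripper_width: 0.553
finger_force: 0.0
time: 10.68
tool_pos: [0.4112, 0.1639, 0.043]
orientation: [[-0.975, 0.224, 0.002], [0.224, 0.975, 0.001], [-0.002, 0.002, -1.0]]
contact_force: [-1.0, 1.6, 6.2]
gripper_width: 0.373
finger_force: 20.4
time: 10.77
tool_pos: [0.4111, 0.1639, 0.0429]
orientation: [[-0.975, 0.224, 0.002], [0.224, 0.975, 0.001], [-0.001, 0.002, -1.0]]
contact_force: [0.1, 1.0, 6.9]
gripper_width: 0.375
finger_force: 20.4
```

```bash
python3 -m crank '[0,0,-0.03,0,0,0,0,0,-0.04,0,0,0,0,0,-0.03,0,0,0,0,0,0,0,0,0,0,0,0,0,0,0]'; python3 -c "
from h import *
go(.595,.306,.12)"
```

```text
time: 11.18
tool_pos: [0.4115, 0.1638, 0.1438]
orientation: [[-0.975, 0.224, 0.004], [0.224, 0.975, 0.002], [-0.003, 0.002, -1.0]]
contact_force: [0.2, 0.9, -0.6]
gripper_width: 0.372
finger_force: 20.0
tool [0.4115 0.1638 0.1438] rot [ 0.0024  0.0033 -0.001 ] delta now [-0.1469  0.1797  0.0248] delta after rot [-0.1471  0.1796  0.0238]
```

```bash
python3 -m crank '[-0.0245,0.03,0.004,0,0,0,-0.0245,0.03,0.004,0,0,0,-0.0245,0.03,0.004,0,0,0,-0.0245,0.03,0.004,0,0,0,-0.0245,0.03,0.004,0,0,0]'; python3 -m crank '[-0.0245,0.03,0.004,0,0,0,0,0,0,0,0,0,0,0,0,0,0,0,0,0,0,0,0,0]'; python3 -c "
from h import *
s,p=shot('w6');go(.595,.306,.06)
for c in blobs(p,(100,100,60),(120,255,255),500):
    P=np.array([wray(s,u,v,.008)[:2] for u,v in c[:,0]+0.],np.float32);print('blue',cv2.minAreaRect(P))
q=p[100:400,120:520];cv2.imwrite('pics/w6c.png',cv2.resize(q[:,:,::-1],(800,600),interpolation=cv2.INTER_CUBIC))"
```

```text
time: 11.6
tool_pos: [0.5639, 0.2829, 0.1202]
orientation: [[-0.975, 0.224, -0.002], [0.224, 0.975, -0.001], [0.002, -0.001, -1.0]]
contact_force: [0.3, 0.0, 0.1]
gripper_width: 0.37
finger_force: 20.0
time: 11.93
tool_pos: [0.5927, 0.3052, 0.1162]
orientation: [[-0.975, 0.224, -0.003], [0.224, 0.975, -0.002], [0.003, -0.002, -1.0]]
contact_force: [-0.0, 0.6, -0.3]
gripper_width: 0.372
finger_force: 20.0
tool [0.5926 0.305  0.117 ] rot [-0.0016 -0.002  -0.001 ] delta now [-0.0022  0.0016  0.057 ] delta after rot [-0.0021  0.0015  0.057 ]
blue ((0.5944264531135559, 0.30690810084342957), (0.03486567735671997, 0.031681764870882034), 73.26535034179688)
blue ((0.5961778163909912, 0.30642277002334595), (0.06728439033031464, 0.06643298268318176), 11.206536293029785)
```

View pics/w6c.png

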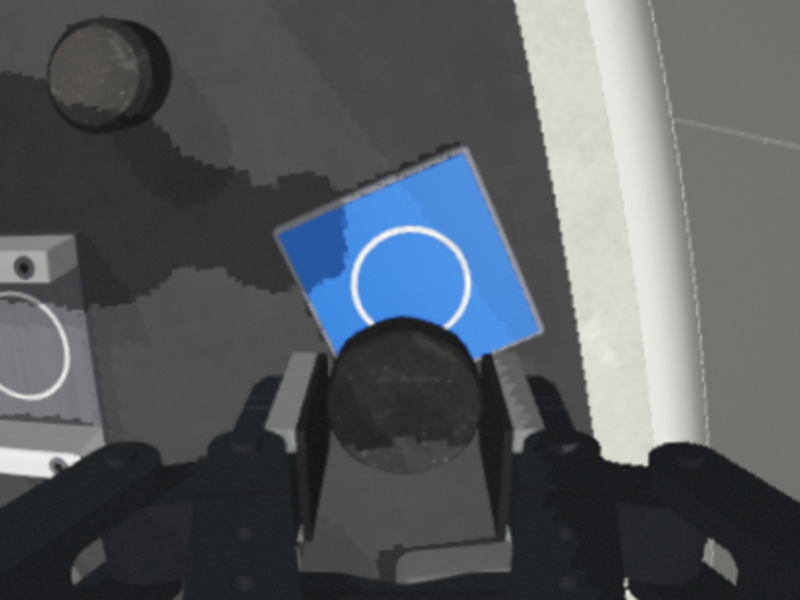

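The cap is held flat, centre at crop (404,395). The blue pad is free, circle centre about (411,285).

```bash
python3 -c "
from h import *
s,p,d=pickle.load(open('pics/w6.pkl','rb'))
for n,a,b,z in (('cap',404,395,s['tool_pos'][2]-.0119),('circ',411,285,.008)):
    X=wray(s,120+a/2-.25,100+b/2-.25,z);print(n,X.round(4),(s['orientation'].T@(X-s['tool_pos'])).round(4))
"
```

```text
cap [0.5913 0.3055 0.1043] [ 0.0014 -0.      0.0119]
circ [0.5963 0.3065 0.008 ] [-0.0036  0.0023  0.1081]
```

```bash
python3 -m crank '[-0.0045,0.0028,0.03,0,0,0,0,0,0.03,0,0,0,0,0,0.022,0,0,0,0,0,0,0,0,0,0,0,0,0,0,0]'; python3 -m crank '[0,0,0.0015,0,0,0,0,0,0,0,0,0]'|grep -E "pos|contact"; python3 -m crank '[0,0,0.001,0,0,0,0,0,0,0,0,0]'|grep -E "pos|contact"
```

```text
time: 12.4
tool_pos: [0.5977, 0.3066, 0.0362]
orientation: [[-0.974, 0.224, -0.002], [0.224, 0.974, -0.001], [0.002, -0.001, -1.0]]
contact_force: [0.4, -0.8, 0.8]
gripper_width: 0.37
finger_force: 22.4
tool_pos: [0.5996, 0.3079, 0.0366]
contact_force: [0.1, -0.1, -0.1]
tool_pos: [0.5994, 0.3079, 0.0347]
contact_force: [-1.3, 0.3, -0.1]
```

```bash
python3 -m crank '[0.0015,-0.0015,0,0,0,0,0,0,0,0,0,0,0,0,0,0,0,0]'|grep -E "pos|contact"; for i in 1 2 3 4; do python3 -m crank '[0,0,0.001,0,0,0,0,0,0,0,0,0]'|grep -E "pos|contact"; done
```

```text
tool_pos: [0.5971, 0.3065, 0.0337]
contact_force: [0.1, 0.7, -0.4]
tool_pos: [0.5971, 0.3065, 0.0324]
contact_force: [-0.1, 0.3, 0.5]
tool_pos: [0.5971, 0.3065, 0.0313]
contact_force: [0.2, 0.0, 0.2]
tool_pos: [0.5972, 0.3065, 0.0309]
contact_force: [-0.9, -0.1, 4.5]
tool_pos: [0.5973, 0.3066, 0.0306]
contact_force: [-3.0, -0.7, 9.7]
```

Contact at the expected height. Release, rise and check.

```bash
python3 -m crank '[0,0,-0.0008,0,0,0,0,0,0,0,0,0,0,0,0,0,0,0,0,0,-0.02,0,0,0,0,0,-0.04,0,0,0]' 0.65; python3 -m crank '[0,0,-0.04,0,0,0,0,0,0,0,0,0,0,0,0,0,0,0,0,0,0,0,0,0]'|grep pos; python3 -c "
from h import *
s,p=shot('w7')
q=p[100:400,0:400];cv2.imwrite('pics/w7c.png',cv2.resize(q[:,:,::-1],(800,600),interpolation=cv2.INTER_CUBIC));go(.41,.161,.14)"
```

```text
time: 14.07
tool_pos: [0.5943, 0.305, 0.0857]
orientation: [[-0.975, 0.224, -0.008], [0.224, 0.975, -0.004], [0.007, -0.006, -1.0]]
contact_force: [0.6, 0.2, 0.0]
gripper_width: 0.651
finger_force: 0.0
tool_pos: [0.597, 0.3065, 0.1299]
tool [0.5965 0.3062 0.129 ] rot [-0.001  -0.0016 -0.0008] delta now [ 0.1493 -0.1833 -0.0105] delta after rot [ 0.1494 -0.1832 -0.011 ]
```

View pics/w7c.png

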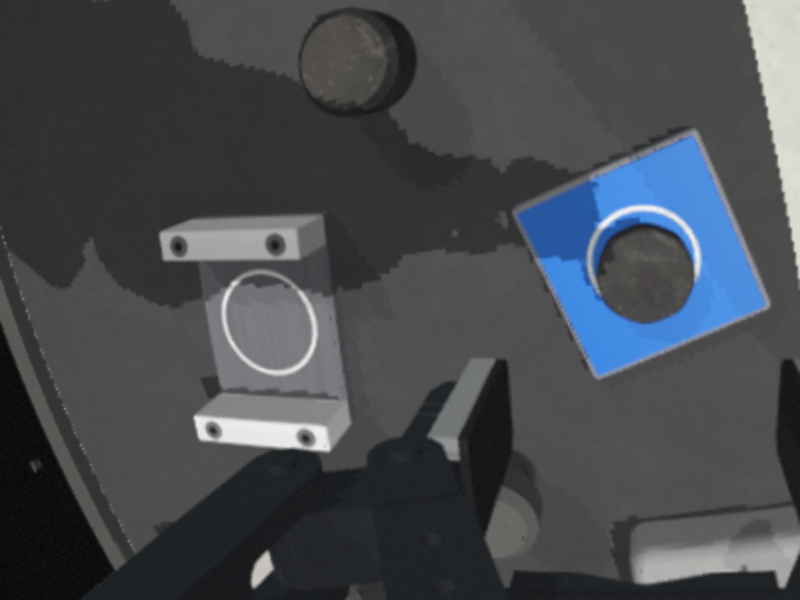

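Cap on blue, centre at crop (645,273); white circle centre about (644,262). Checking the offset with heights.

```bash
python3 -c "
from h import *
s,p,d=pickle.load(open('pics/w7.pkl','rb'))
for n,a,b,z in (('cap',645,273,.019),('circ',644,262,.008),('circtop',644,206,.008),('seat',269,322,.008)):
    X=wray(s,a/2-.25,100+b/2-.25,z);print(n,X.round(4),(s['orientation'].T@(X-s['tool_pos'])).round(4))
m=blobs(p,(100,100,60),(120,255,255),500)
for c in m:
    P=np.array([wray(s,u,v,.008)[:2] for u,v in c[:,0]+0.],np.float32);print('blue',cv2.minAreaRect(P))
"; python3 -m crank '[0.021,-0.0262,0,0,0,0,0.021,-0.0262,0,0,0,0,0.021,-0.0262,0,0,0,0,0.021,-0.0262,0,0,0,0,0.021,-0.0262,0,0,0,0]'|grep pos;python3 -m crank '[0.021,-0.0262,0,0,0,0,0.021,-0.0262,0,0,0,0,0,0,0,0,0,0,0,0,0,0,0,0,0,0,0,0,0,0]'|grep pos; python3 -c "
from h import *
s,p=shot('w8')
m=cv2.inRange(cv2.cvtColor(p,cv2.COLOR_RGB2HSV),(0,0,150),(180,60,255))[180:320,240:420]
cs,_=cv2.findContours(m,cv2.RETR_EXTERNAL,cv2.CHAIN_APPROX_NONE)
for c in cs:
    if cv2.contourArea(c)>100:
        c=c+np.array([[[240,180]]]);print('ring',c[:,0].min(0),c[:,0].max(0),wcirc(s,c,.02))
for c in blobs(p,(10,80,60),(23,255,255)):print('brass',wcirc(s,c,.006))
go(.41,.161,.1)"
```

```text
cap [0.5973 0.3067 0.019 ] [-0.0002  0.0003  0.1109]
circ [0.5963 0.3065 0.008 ] [ 7.000e-04 -1.000e-04  1.219e-01]
circtop [0.5771 0.3109 0.008 ] [ 2.040e-02 -1.000e-04  1.219e-01]
seat [0.5872 0.1587 0.008 ] [-0.0236 -0.1462  0.1219]
blue ((0.5956102013587952, 0.3063719868659973), (0.06633638590574265, 0.06626252830028534), 11.321855545043945)
tool_pos: [0.4631, 0.201, 0.1284]
tool_pos: [0.413, 0.1608, 0.1299]
ring [289 204] [351 264] [0.4115 0.1601 0.0415 0.0423]
brass [0.4135 0.1611 0.0567 0.0574]
tool [0.4134 0.1611 0.1299] rot [ 0.0001 -0.0003 -0.0008] delta now [ 0.0033 -0.0009  0.0299] delta after rot [ 0.0033 -0.0008  0.0299]
```

```bash
python3 -m crank '[0.0016,-0.0005,0.035,0,0,0,0,0,0.035,0,0,0,0,0,0.025,0,0,0,0,0,0.007,0,0,0,0,0,0,0,0,0]' 0.65 50; python3 -m crank '[0,0,0,0,0,0,0,0,0,0,0,0]'|grep -E "pos|cont"; python3 -m crank '[0,0,0,0,0,0,0,0,0,0,0,0,0,0,0,0,0,0,0,0,0,0,0,0,0,0,0,0,0,0]' 0 50;python3 -m crank '[0,0,0,0,0,0]'
```

```text
time: 15.75
tool_pos: [0.4103, 0.1605, 0.0265]
orientation: [[-0.975, 0.224, -0.004], [0.224, 0.975, -0.001], [0.004, -0.002, -1.0]]
contact_force: [-0.4, -0.3, 0.8]
gripper_width: 0.652
finger_force: 0.0
tool_pos: [0.4124, 0.1612, 0.0295]
contact_force: [-0.2, 0.6, -0.5]
time: 16.33
tool_pos: [0.4122, 0.1609, 0.0301]
orientation: [[-0.975, 0.224, 0.003], [0.224, 0.975, 0.001], [-0.003, 0.002, -1.0]]
contact_force: [-1.5, -2.6, 11.1]
gripper_width: 0.441
finger_force: 48.7
time: 16.42
tool_pos: [0.4122, 0.1608, 0.0301]
orientation: [[-0.975, 0.224, 0.003], [0.224, 0.975, 0.001], [-0.003, 0.002, -1.0]]
contact_force: [-1.8, -2.3, 11.8]
gripper_width: 0.442
finger_force: 48.8
```

```bash
python3 -m crank '[0,0,-0.03,0,0,0,0,0,-0.04,0,0,0,0,0,-0.04,0,0,0,0,0,0,0,0,0,0,0,0,0,0,0]'; python3 -c "
from h import *
go(.548,.165,.14)"
```

```text
time: 16.83
tool_pos: [0.4128, 0.1612, 0.1411]
orientation: [[-0.975, 0.224, 0.006], [0.224, 0.975, 0.002], [-0.005, 0.004, -1.0]]
contact_force: [0.4, 0.2, -2.1]
gripper_width: 0.436
finger_force: 50.5
tool [0.4128 0.1612 0.1411] rot [ 0.0035  0.0049 -0.0008] delta now [-0.1309  0.034   0.0019] delta after rot [-0.131   0.0339  0.0011]
```

```bash
python3 -m crank '[-0.0262,0.0068,0,0,0,0,-0.0262,0.0068,0,0,0,0,-0.0262,0.0068,0,0,0,0,-0.0262,0.0068,0,0,0,0,-0.0262,0.0068,0,0,0,0]'|grep pos;python3 -m crank '[0,0,0,0,0,0,0,0,0,0,0,0,0,0,0,0,0,0,0,0,0,0,0,0]'; python3 -c "
from h import *
s,p=shot('w9');go(.587,.159,.08)
q=p[80:380,120:520];cv2.imwrite('pics/w9c.png',cv2.resize(q[:,:,::-1],(800,600),interpolation=cv2.INTER_CUBIC))"
```

```text
tool_pos: [0.5468, 0.164, 0.1369]
time: 17.58
tool_pos: [0.545, 0.1641, 0.1376]
orientation: [[-0.975, 0.224, -0.002], [0.224, 0.975, -0.0], [0.002, -0.001, -1.0]]
contact_force: [0.3, 0.2, -2.2]
gripper_width: 0.437
finger_force: 50.6
tool [0.5452 0.1642 0.138 ] rot [-0.0005 -0.0013 -0.0005] delta now [-0.042   0.0043  0.0579] delta after rot [-0.0419  0.0042  0.058 ]
```

View pics/w9c.png

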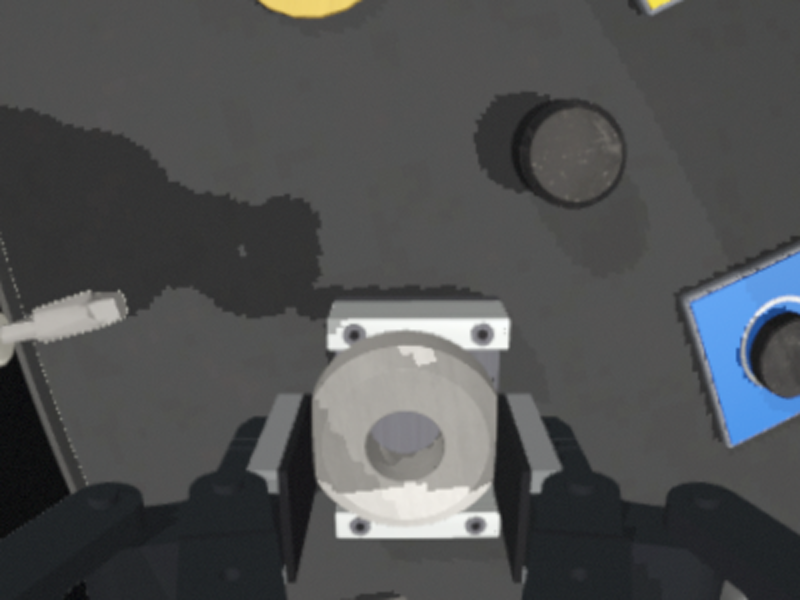

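Ring held level at crop centre ~(404,427); seat rails are square to the gripper, screws at (353,334),(482,334),(360,526),(475,526).

```bash
python3 -c "
from h import *
s,p,d=pickle.load(open('pics/w9.pkl','rb'))
L=[]
for a,b in ((353,334),(482,334),(360,526),(475,526)):
    X=wray(s,120+a/2-.25,80+b/2-.25,.031);L.append(s['orientation'].T@(X-s['tool_pos']));print(X.round(4),L[-1].round(4))
print('seat in tool',np.mean(L,0),'world',s['orientation']@np.mean(L,0)+s['tool_pos'])
z=s['tool_pos'][2]-.0101
for n,a,b in(('L',312,425),('R',497,425),('T',404,357),('B',404,525),('hole',404,440)):
    X=wray(s,120+a/2-.25,80+b/2-.25,z);print(n,(s['orientation'].T@(X-s['tool_pos'])).round(4))
"
```

```text
[0.547  0.1462 0.031 ] [-0.0062 -0.0169  0.1066]
[0.5565 0.1878 0.031 ] [-0.0062  0.0257  0.1066]
[0.6192 0.1305 0.031 ] [-0.0801 -0.0161  0.1064]
[0.6287 0.1716 0.031 ] [-0.0802  0.0261  0.1064]
seat in tool [-0.04316886  0.00471822  0.1065035 ] world [0.58786738 0.15903166 0.031     ]
L [ 0.0043 -0.0187  0.0101]
R [0.0044 0.0189 0.0101]
T [ 0.019  -0.      0.0101]
B [-0.0193  0.      0.0101]
hole [ 0.0011 -0.      0.0101]
```

```bash
python3 -m crank '[-0.0142,0.0016,0,0,0,0,-0.0142,0.0016,0,0,0,0,-0.0142,0.0015,0.03,0,0,0,0,0,0.03,0,0,0,0,0,0,0,0,0]'|grep pos;python3 -m crank '[0,0,0,0,0,0,0,0,0,0,0,0,0,0,0,0,0,0]'; python3 -c "
from h import *
go(.5876,.1590,.035)"
```

```text
tool_pos: [0.5857, 0.1585, 0.0734]
time: 18.3
tool_pos: [0.5895, 0.1598, 0.0804]
orientation: [[-0.975, 0.224, 0.002], [0.224, 0.975, 0.001], [-0.002, 0.001, -1.0]]
contact_force: [-0.1, -0.4, -2.1]
gripper_width: 0.434
finger_force: 51.2
tool [0.5895 0.1598 0.0804] rot [ 0.0013  0.0021 -0.0005] delta now [ 0.0018 -0.0013  0.0454] delta after rot [ 0.0017 -0.0013  0.0454]
```

```bash
python3 -m crank '[0.0017,-0.0012,0.015,0,0,0,0,0,0.015,0,0,0,0,0,0.01,0,0,0,0,0,0.003,0,0,0,0,0,0,0,0,0]'|grep pos;python3 -m crank '[0,0,0,0,0,0,0,0,0,0,0,0,0,0,0,0,0,0,0,0,0,0,0,0]'; python3 -c "
from h import *
go(.5876,.1590,.0321)"
```

```text
tool_pos: [0.5869, 0.1587, 0.0354]
time: 19.05
tool_pos: [0.5874, 0.1587, 0.0359]
orientation: [[-0.975, 0.224, 0.001], [0.224, 0.975, 0.0], [-0.001, 0.001, -1.0]]
contact_force: [0.8, 0.8, -3.3]
gripper_width: 0.437
finger_force: 51.2
tool [0.5874 0.1587 0.0359] rot [ 0.0006  0.0007 -0.0008] delta now [-0.0001  0.0003  0.0038] delta after rot [-0.0001  0.0003  0.0038]
```

```bash
python3 -m crank '[0,0,0.002,0,0,0,0,0,0,0,0,0]'|grep -E "pos|contact"; for i in 1 2 3; do python3 -m crank '[0,0,0.001,0,0,0,0,0,0,0,0,0]'|grep -E "pos|contact"; done
```

```text
tool_pos: [0.587, 0.1586, 0.0332]
contact_force: [0.7, -0.3, -3.7]
tool_pos: [0.5871, 0.1586, 0.0324]
contact_force: [-0.3, -0.7, -0.9]
tool_pos: [0.5871, 0.1586, 0.0323]
contact_force: [-3.6, -0.2, 9.2]
tool_pos: [0.5871, 0.1587, 0.0321]
contact_force: [-6.4, -1.6, 16.8]
```

```bash
python3 -m crank '[0,0,-0.001,0,0,0,0,0,0,0,0,0,0,0,0,0,0,0,0,0,-0.02,0,0,0,0,0,-0.04,0,0,0]' 0.6; python3 -m crank '[0,0,-0.035,0,0,0,0,0,0,0,0,0,0,0,0,0,0,0,0,0,0,0,0,0,0,0,0,0,0,0]'|grep pos; python3 -c "
from h import *
s,p=shot('w10');go(.4195,.2947,.13)
q=p[130:330,190:450];cv2.imwrite('pics/w10c.png',cv2.resize(q[:,:,::-1],(780,600),interpolation=cv2.INTER_CUBIC))"
```

```text
time: 20.13
tool_pos: [0.5842, 0.1578, 0.0873]
orientation: [[-0.975, 0.224, -0.008], [0.224, 0.975, -0.002], [0.008, -0.004, -1.0]]
contact_force: [0.1, 0.5, -0.5]
gripper_width: 0.602
finger_force: 0.0
tool_pos: [0.5863, 0.1584, 0.1249]
tool [0.5862 0.1584 0.1248] rot [-0.0011 -0.0025 -0.0008] delta now [ 0.193   0.0955 -0.0049] delta after rot [ 0.1929  0.0957 -0.0052]
```

View pics/w10c.png

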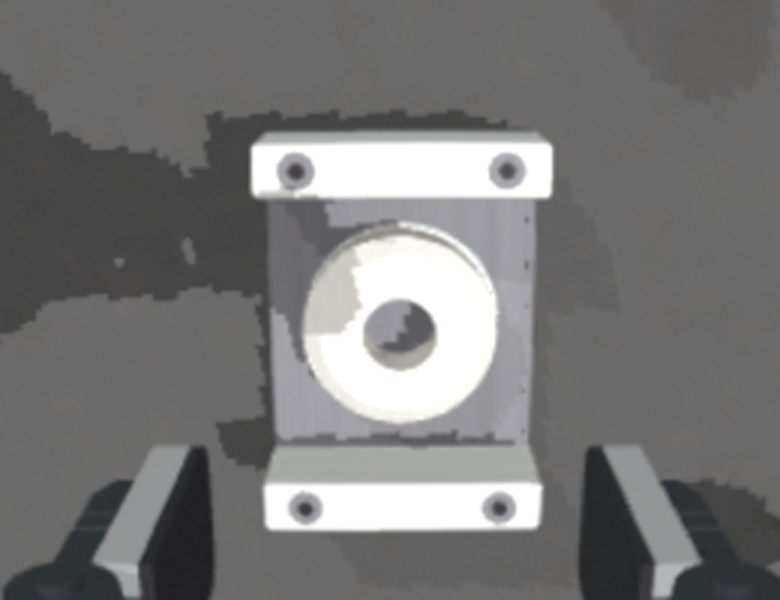

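Ring flat in the seat, top centre about (400,330); screws at (295,171),(507,171),(305,508),(498,508).

```bash
python3 -c "
from h import *
s,p,d=pickle.load(open('pics/w10.pkl','rb'))
f=lambda a,b,z:wray(s,190+a/3-.33,130+b/3-.33,z)
L=[f(a,b,.031) for a,b in ((295,171),(507,171),(305,508),(498,508))]
c=np.mean(L,0);Q=s['orientation'];print('seat',c.round(4))
for a,b in((400,330),(401,328)):
  X=f(a,b,.022);print('ring',X.round(4),'off in tool',(Q.T@(X-c)).round(4), 'rel tcp',(Q.T@(X-s['tool_pos'])).round(4))
for b in(234,423): print((Q.T@(f(400,b,.022)-c)).round(4))
for b in(197,): print('rail edge near',(Q.T@(f(400,b,.031)-c)).round(4))
print('rail edge far floor',(Q.T@(f(400,438,.008)-c)).round(4),'rail edge far top',(Q.T@(f(400,484,.031)-c)).round(4))
"
```

```text
seat [0.5876 0.159  0.031 ]
ring [0.5864 0.159  0.022 ] off in tool [ 0.0011 -0.0003  0.009 ] rel tcp [-0.0003  0.0007  0.1029]
ring [0.5861 0.1593 0.022 ] off in tool [ 0.0016 -0.      0.009 ] rel tcp [0.0002 0.001  0.1029]
[ 0.0221 -0.0003  0.009 ]
[-0.0202 -0.0002  0.009 ]
rail edge near [ 0.0315 -0.0003  0.0001]
rail edge far floor [-0.0294 -0.0001  0.0229] rail edge far top [-0.031  -0.0002 -0.0001]
```

```bash
python3 -m crank '[0.032,0.016,0,0,0,0,0.032,0.016,0,0,0,0,0.032,0.016,0,0,0,0,0.032,0.016,0,0,0,0,0.032,0.016,0,0,0,0]'|grep pos;python3 -m crank '[0.032,0.016,0,0,0,0,0,0,0,0,0,0,0,0,0,0,0,0,0,0,0,0,0,0,0,0,0,0,0,0]'|grep pos; python3 -c "
from h import *
s,p=shot('w11');go(.419,.2947,.0283)
m=cv2.inRange(cv2.cvtColor(p,cv2.COLOR_RGB2HSV),(24,110,60),(35,255,255))
cs,h=cv2.findContours(m,cv2.RETR_CCOMP,cv2.CHAIN_APPROX_NONE)
for c in cs:
    if 200<cv2.contourArea(c): print(c[:,0].min(0),c[:,0].max(0),wcirc(s,c,.017))
"
```

```text
tool_pos: [0.4471, 0.2727, 0.1251]
tool_pos: [0.422, 0.2946, 0.1259]
tool [0.4221 0.2945 0.1259] rot [-0.0005 -0.0004 -0.0021] delta now [ 0.0031 -0.0005  0.0976] delta after rot [ 0.0031 -0.0005  0.0976]
[310 222] [333 242] [0.4191 0.2948 0.014  0.0153]
[278 189] [364 272] [0.4187 0.2948 0.0573 0.0575]
[301 212] [342 253] [0.4195 0.2948 0.0269 0.0282]
[256 166] [385 291] [0.418  0.295  0.0738 0.1003]
```

```bash
python3 -m crank '[0.0027,0,0.03,0,0,0,0,0,0.03,0,0,0,0,0,0.025,0,0,0,0,0,0.009,0,0,0,0,0,0,0,0,0]' 0.45 30|grep pos; python3 -m crank '[0,0,0,0,0,0,0,0,0,0,0,0,0,0,0,0,0,0]' ; python3 -c "
from h import *
go(.4193,.2948,.0287)"
```

```text
tool_pos: [0.4181, 0.2943, 0.0303]
time: 22.15
tool_pos: [0.4199, 0.2963, 0.0338]
orientation: [[-0.975, 0.224, 0.002], [0.224, 0.975, 0.002], [-0.002, 0.002, -1.0]]
contact_force: [-0.1, 0.9, -0.2]
gripper_width: 0.451
finger_force: 0.0
tool [0.4199 0.2963 0.0338] rot [ 0.0019  0.0015 -0.0012] delta now [ 0.0003 -0.0016  0.0051] delta after rot [ 0.0002 -0.0016  0.0051]
```

```bash
python3 -m crank '[0,-0.0012,0.0045,0,0,0,0,0,0,0,0,0,0,0,0,0,0,0]' |grep -E "pos|cont"; python3 -m crank '[0,0,0,0,0,0,0,0,0,0,0,0,0,0,0,0,0,0,0,0,0,0,0,0,0,0,0,0,0,0]' 0 30; python3 -m crank '[0,0,0,0,0,0,0,0,0,0,0,0]'
```

```text
tool_pos: [0.4185, 0.2946, 0.0281]
contact_force: [0.1, 0.4, 1.5]
time: 22.82
tool_pos: [0.4186, 0.2947, 0.0282]
orientation: [[-0.975, 0.224, 0.0], [0.224, 0.975, 0.0], [-0.0, 0.0, -1.0]]
contact_force: [-2.6, -1.7, 5.5]
gripper_width: 0.281
finger_force: 29.4
time: 22.98
tool_pos: [0.4186, 0.2947, 0.0282]
orientation: [[-0.975, 0.224, 0.0], [0.224, 0.975, 0.0], [-0.0, 0.0, -1.0]]
contact_force: [-1.1, -1.6, 5.4]
gripper_width: 0.279
finger_force: 29.4
```

```bash
python3 -m crank '[0,0,-0.03,0,0,0,0,0,-0.04,0,0,0,0,0,-0.032,0,0,0,0,0,0,0,0,0,0,0,0,0,0,0]'|grep pos; python3 -m crank '[-0.032,-0.016,0,0,0,0,-0.032,-0.016,0,0,0,0,-0.032,-0.016,0,0,0,0,-0.032,-0.016,0,0,0,0,-0.032,-0.016,0,0,0,0]'|grep pos;python3 -m crank '[-0.032,-0.016,0,0,0,0,0,0,0,0,0,0,0,0,0,0,0,0,0,0,0,0,0,0,0,0,0,0,0,0]'; python3 -c "
from h import *
s,p=shot('w12');go(.5868,.159,.048)
q=p[130:380,190:450];cv2.imwrite('pics/w12c.png',cv2.resize(q[:,:,::-1],(624,600),interpolation=cv2.INTER_CUBIC))"
```

```text
tool_pos: [0.4196, 0.2954, 0.1316]
tool_pos: [0.5568, 0.1794, 0.1281]
time: 24.23
tool_pos: [0.583, 0.1585, 0.1288]
orientation: [[-0.975, 0.223, -0.002], [0.223, 0.975, -0.0], [0.002, -0.001, -1.0]]
contact_force: [-0.9, -0.3, -0.1]
gripper_width: 0.279
finger_force: 29.7
tool [0.5831 0.1587 0.1292] rot [-0.0004 -0.0015  0.0003] delta now [-0.0037  0.0012  0.0812] delta after rot [-0.0036  0.0011  0.0812]
```

View pics/w12c.png

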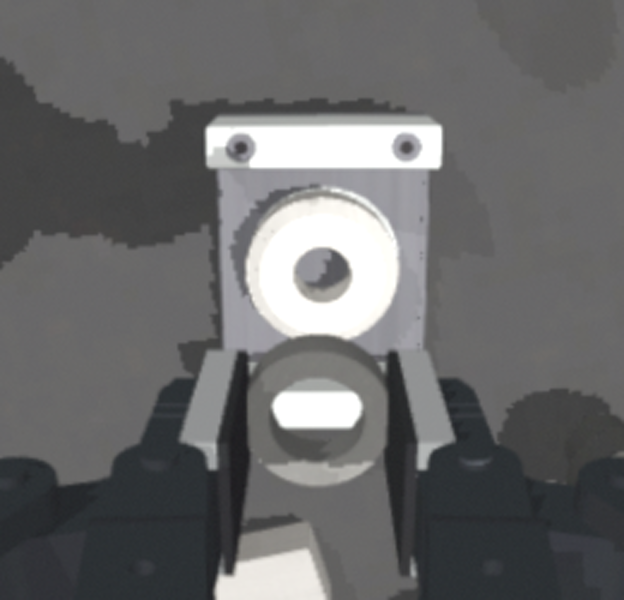

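The spacer is held flat, centre at crop (318,411). The ring is in place, centre about (322,268). Descending.

```bash
python3 -m crank '[-0.0036,0.001,0.03,0,0,0,0,0,0.03,0,0,0,0,0,0.017,0,0,0,0,0,0,0,0,0,0,0,0,0,0,0]'|grep pos; python3 -m crank '[0,0,0,0,0,0,0,0,0,0,0,0,0,0,0,0,0,0,0,0,0,0,0,0]' ; python3 -c "
from h import *
go(.5868,.159,.0445)"
```

```text
tool_pos: [0.5867, 0.1588, 0.0525]
time: 25.03
tool_pos: [0.5885, 0.1585, 0.054]
orientation: [[-0.975, 0.224, 0.002], [0.224, 0.975, 0.001], [-0.001, 0.001, -1.0]]
contact_force: [-0.1, -0.4, 0.2]
gripper_width: 0.276
finger_force: 29.7
tool [0.5885 0.1585 0.054 ] rot [ 0.001   0.0015 -0.0008] delta now [0.0018 0.0001 0.0095] delta after rot [0.0018 0.0002 0.0095]
```

```bash
python3 -m crank '[0.0016,0.0003,0.009,0,0,0,0,0,0,0,0,0,0,0,0,0,0,0,0,0,0,0,0,0]' |grep -E "pos|cont"; for i in 1 2; do python3 -m crank '[0,0,0.001,0,0,0,0,0,0,0,0,0]'|grep -E "pos|contact"; done;python3 -c "
from h import *
go(.5868,.159,.0422)"
```

```text
tool_pos: [0.5862, 0.1588, 0.0436]
contact_force: [0.0, -0.1, 0.1]
tool_pos: [0.5865, 0.1589, 0.0427]
contact_force: [0.9, 0.4, -0.4]
tool_pos: [0.5865, 0.1589, 0.0423]
contact_force: [-0.7, 0.0, 2.9]
tool [0.5865 0.1589 0.0423] rot [ 0.0004  0.0003 -0.0009] delta now [-0.0002  0.0002  0.0001] delta after rot [-0.0002  0.0002  0.0001]
```

```bash
python3 -m crank '[0,0,0,0,0,0,0,0,0,0,0,0,0,0,0,0,0,0,0,0,-0.02,0,0,0,0,0,-0.04,0,0,0]' 0.5|grep pos; python3 -m crank '[0,0,-0.035,0,0,0,0,0,0,0,0,0,0,0,0,0,0,0,0,0,0,0,0,0,0,0,0,0,0,0]'|grep pos; python3 -c "
from h import *
s,p=shot('w13');go(.4128,.1613,.13)
q=p[130:330,190:450];cv2.imwrite('pics/w13c.png',cv2.resize(q[:,:,::-1],(780,600),interpolation=cv2.INTER_CUBIC))"
```

```text
tool_pos: [0.5835, 0.1581, 0.098]
tool_pos: [0.5857, 0.1587, 0.1356]
tool [0.5856 0.1587 0.1355] rot [-0.001  -0.0022 -0.0008] delta now [ 0.169  -0.0361  0.0059] delta after rot [ 0.1691 -0.036   0.0055]
```

View pics/w13c.png

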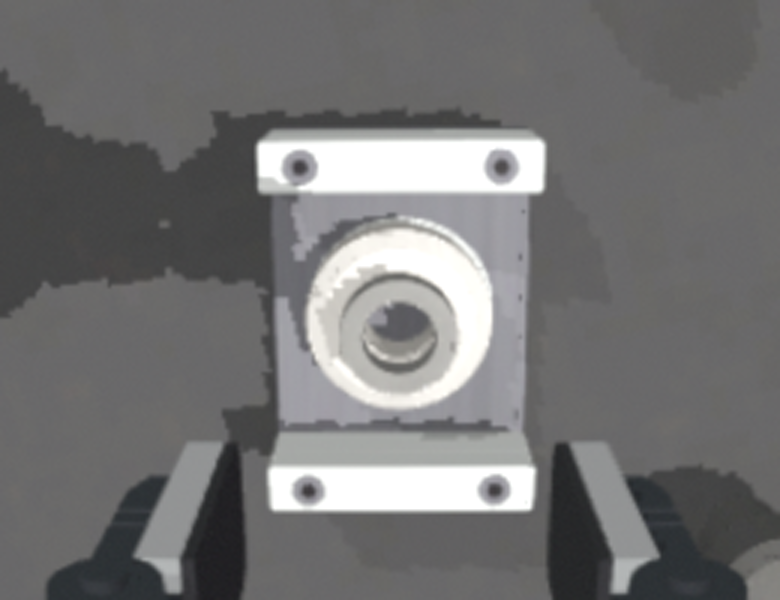

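```bash
python3 -c "
from h import *
s,p,d=pickle.load(open('pics/w13.pkl','rb'))
f=lambda a,b,z:wray(s,190+a/3-.33,130+b/3-.33,z)
L=[f(a,b,.031) for a,b in ((299,166),(501,166),(309,490),(494,490))]
c=np.mean(L,0);Q=s['orientation'];print('seat',c.round(4))
for n,a,b,z in(('spacer',399,336,.031),('ring',400,318,.022)):
  X=f(a,b,z);print(n,X.round(4),'off in tool',(Q.T@(X-c)).round(4))
print('spacer bottom edge etc', [(Q.T@(f(399,b,.031)-c)).round(4) for b in (278,399)])
"
python3 -m crank '[0.0282,-0.006,0,0,0,0,0.0282,-0.006,0,0,0,0,0.0282,-0.006,0,0,0,0,0.0282,-0.006,0,0,0,0,0.0282,-0.006,0,0,0,0]' 0.78 60|grep pos; python3 -m crank '[0.0282,-0.006,0,0,0,0,0,0,0,0,0,0,0,0,0,0,0,0,0,0,0,0,0,0,0,0,0,0,0,0]'|grep -E "pos|width"; python3 -c "
from h import *
s,p=shot('w14')
for c in blobs(p,(10,80,60),(23,255,255)):
    print('brass',wcirc(s,c,.006),c[:,0].min(0),c[:,0].max(0))
go(.413,.1611,.03)"
```

```text
seat [0.5875 0.1591 0.031 ]
spacer [0.5877 0.1587 0.031 ] off in tool [-0.0003 -0.0004 -0.    ]
ring [0.5862 0.1592 0.022 ] off in tool [ 0.0013 -0.0002  0.009 ]
spacer bottom edge etc [array([ 0.0127, -0.0004,  0.    ]), array([-0.0148, -0.0004, -0.    ])]
tool_pos: [0.4403, 0.1608, 0.1356]
tool_pos: [0.4144, 0.1618, 0.1366]
gripper_width: 0.781
brass [0.4133 0.161  0.0567 0.0574] [281 188] [360 264]
tool [0.4144 0.1618 0.1366] rot [ 0.     -0.0002 -0.0012] delta now [ 0.0012 -0.0009  0.1066] delta after rot [ 0.0012 -0.0009  0.1066]
```

```bash
python3 -m crank '[0.001,-0.0009,0.035,0,0,0,0,0,0.035,0,0,0,0,0,0.03,0,0,0,0,0,0.011,0,0,0,0,0,0,0,0,0]'|grep -E "pos|cont"; python3 -m crank '[0,0,0,0,0,0,0,0,0,0,0,0,0,0,0,0,0,0,0,0,0,0,0,0]'|grep -E "pos|cont"; python3 -m crank '[0,0,0.007,0,0,0,0,0,0,0,0,0,0,0,0,0,0,0]'; python3 -c "
from h import *
go(.4133,.161,.013)"
```

```text
tool_pos: [0.4109, 0.1602, 0.023]
contact_force: [-1.1, 0.7, -0.6]
tool_pos: [0.4132, 0.1614, 0.0269]
contact_force: [0.5, -0.3, 0.5]
time: 28.47
tool_pos: [0.412, 0.161, 0.0187]
orientation: [[-0.975, 0.224, -0.0], [0.224, 0.975, 0.0], [0.0, -0.0, -1.0]]
contact_force: [-0.3, -0.1, -0.0]
gripper_width: 0.782
finger_force: 0.0
tool [0.412  0.161  0.0187] rot [-0.0001 -0.0004 -0.0007] delta now [-0.0012  0.0003  0.0057] delta after rot [-0.0012  0.0003  0.0057]
```

Probing gently for the table.

```bash
python3 -m crank '[-0.001,0,0.003,0,0,0,0,0,0,0,0,0,0,0,0,0,0,0]'|grep -E "pos|cont"; for i in 1 2 3; do python3 -m crank '[0,0,0.0015,0,0,0,0,0,0,0,0,0]'|grep -E "pos|cont"; done
```

```text
tool_pos: [0.4132, 0.1608, 0.0157]
contact_force: [0.2, 0.4, 0.7]
tool_pos: [0.4131, 0.1608, 0.0142]
contact_force: [-0.0, 0.3, 0.7]
tool_pos: [0.4131, 0.1608, 0.0126]
contact_force: [-0.9, -0.8, -0.2]
tool_pos: [0.4131, 0.1608, 0.0111]
contact_force: [0.6, 0.5, 0.2]
```

```bash
python3 -m crank '[0,0,-0.0022,0,0,0,0,0,0,0,0,0,0,0,0,0,0,0]'|grep -E "pos|cont"; python3 -m crank '[0,0,0,0,0,0,0,0,0,0,0,0,0,0,0,0,0,0,0,0,0,0,0,0,0,0,0,0,0,0]' 0 60; python3 -m crank '[0,0,0,0,0,0]'
```

```text
tool_pos: [0.4134, 0.1609, 0.0137]
contact_force: [-0.3, -0.2, -0.5]
time: 29.88
tool_pos: [0.4133, 0.1609, 0.0143]
orientation: [[-0.975, 0.224, 0.0], [0.224, 0.975, 0.0], [-0.0, 0.0, -1.0]]
contact_force: [-3.3, 0.0, 12.6]
gripper_width: 0.605
finger_force: 60.1
time: 29.97
tool_pos: [0.4133, 0.1609, 0.0142]
orientation: [[-0.975, 0.224, 0.001], [0.224, 0.975, 0.0], [-0.0, 0.0, -1.0]]
contact_force: [-2.6, -1.1, 12.7]
gripper_width: 0.61
finger_force: 60.1
```

```bash
python3 -m crank '[0,0,-0.01,0,0,0,0,0,-0.03,0,0,0,0,0,-0.03,0,0,0,0,0,0,0,0,0,0,0,0,0,0,0]'; python3 -c "
from h import *
s,p=shot('w15');go(.4198,.2945,.07)
q=p[130:380,160:480];cv2.imwrite('pics/w15c.png',cv2.resize(q[:,:,::-1],(640,500)))"
```

```text
time: 30.38
tool_pos: [0.4143, 0.1612, 0.0847]
orientation: [[-0.975, 0.224, 0.003], [0.224, 0.975, 0.001], [-0.003, 0.002, -1.0]]
contact_force: [-0.8, 0.1, -1.5]
gripper_width: 0.61
finger_force: 63.0
tool [0.4134 0.1609 0.0836] rot [ 0.0007  0.0007 -0.0008] delta now [0.0237 0.1316 0.0137] delta after rot [0.0236 0.1317 0.0136]
```

View pics/w15c.png

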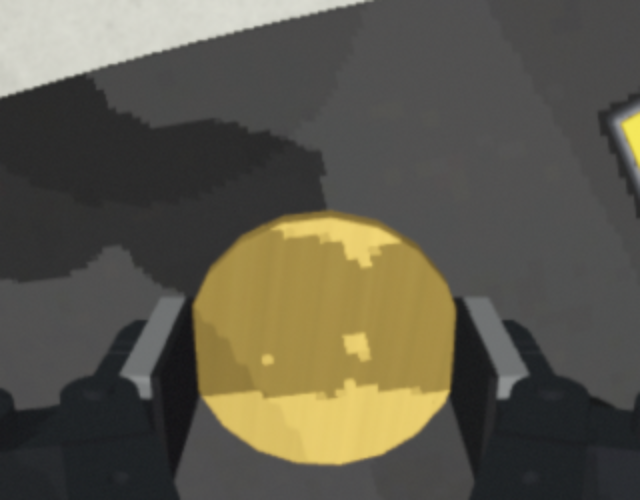

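Disc held level, centred about (325,340) between the pads. Carrying to yellow.

```bash
python3 -m crank '[0.006,0.033,0,0,0,0,0.006,0.033,0,0,0,0,0.006,0.033,0,0,0,0,0.0056,0.0327,0,0,0,0,0,0,0,0,0,0]'|grep pos; python3 -m crank '[0,0,0.014,0,0,0,0,0,0.03,0,0,0,0,0,0,0,0,0,0,0,0,0,0,0,0,0,0,0,0,0]'|grep -E "pos|cont"; python3 -m crank '[0,0,0,0,0,0,0,0,0,0,0,0,0,0,0,0,0,0]'; python3 -c "
from h import *
go(.4198,.2945,.0235)"
```

```text
tool_pos: [0.4201, 0.2992, 0.0821]
tool_pos: [0.4195, 0.294, 0.0395]
contact_force: [0.6, -0.1, -0.3]
time: 31.52
tool_pos: [0.4203, 0.2947, 0.0405]
orientation: [[-0.975, 0.224, 0.001], [0.224, 0.975, 0.001], [-0.001, 0.001, -1.0]]
contact_force: [0.4, -0.5, -0.6]
gripper_width: 0.608
finger_force: 63.2
tool [0.4203 0.2947 0.0405] rot [ 0.0013  0.0009 -0.0011] delta now [ 0.0004 -0.0003  0.017 ] delta after rot [ 0.0004 -0.0003  0.017 ]
```

```bash
python3 -m crank '[0.0004,-0.0003,0.01,0,0,0,0,0,0.0065,0,0,0,0,0,0,0,0,0,0,0,0,0,0,0]'|grep -E "pos|cont"; for i in 1 2 3; do python3 -m crank '[0,0,0.0009,0,0,0,0,0,0,0,0,0]'|grep -E "pos|cont"; done
```

```text
tool_pos: [0.4192, 0.2942, 0.0231]
contact_force: [-0.5, 0.3, -1.6]
tool_pos: [0.4194, 0.2943, 0.0224]
contact_force: [-0.3, -1.0, 1.1]
tool_pos: [0.4194, 0.2943, 0.0224]
contact_force: [-3.2, -2.8, 12.4]
tool_pos: [0.4194, 0.2943, 0.0223]
contact_force: [-6.5, -4.0, 24.1]
```

```bash
python3 -m crank '[0,0,-0.0018,0,0,0,0,0,0,0,0,0]' ; python3 -m crank '[0,0,0,0,0,0,0,0,0,0,0,0,0,0,0,0,0,0,0,0,-0.02,0,0,0,0,0,-0.04,0,0,0]' 0.85|grep pos; python3 -m crank '[0,0,-0.04,0,0,0,0,0,-0.04,0,0,0,0,0,0,0,0,0,0,0,0,0,0,0,0,0,0,0,0,0]'; python3 -c "
from h import *
s,p=shot('w16')
for c in blobs(p,(10,80,60),(23,255,255)):print('brass',wcirc(s,c,.014))
hsv=cv2.inRange(cv2.cvtColor(p,cv2.COLOR_RGB2HSV),(10,90,60),(35,255,255))
cs,_=cv2.findContours(hsv,cv2.RETR_EXTERNAL,cv2.CHAIN_APPROX_NONE)
for c in cs:
    if cv2.contourArea(c)>500:
        P=np.array([wray(s,u,v,.008)[:2] for u,v in c[:,0]+0.],np.float32);print('pad',cv2.minAreaRect(P))
cv2.imwrite('pics/w16.png',p[:,:,::-1])
a,_=env.camera('side');cv2.imwrite('pics/fin.png',np.hstack([cv2.resize(p[100:340,150:450,::-1],(400,320)),cv2.resize(a[160:400,160:460,::-1],(400,320))]))"
```

```text
time: 32.52
tool_pos: [0.4195, 0.2945, 0.0228]
orientation: [[-0.975, 0.224, 0.001], [0.224, 0.975, 0.001], [-0.0, 0.001, -1.0]]
contact_force: [-1.0, 0.0, -1.4]
gripper_width: 0.609
finger_force: 63.3
tool_pos: [0.4168, 0.2925, 0.079]
time: 33.35
tool_pos: [0.4192, 0.2941, 0.1619]
orientation: [[-0.975, 0.224, -0.0], [0.224, 0.975, 0.0], [0.0, 0.0, -1.0]]
contact_force: [-0.4, 0.1, 0.1]
gripper_width: 0.847
finger_force: 0.0
brass [0.4187 0.294  0.0545 0.0549]
pad ((0.4203965365886688, 0.29418423771858215), (0.06660795211791992, 0.06664997339248657), 16.65442657470703)
```

View pics/fin.png

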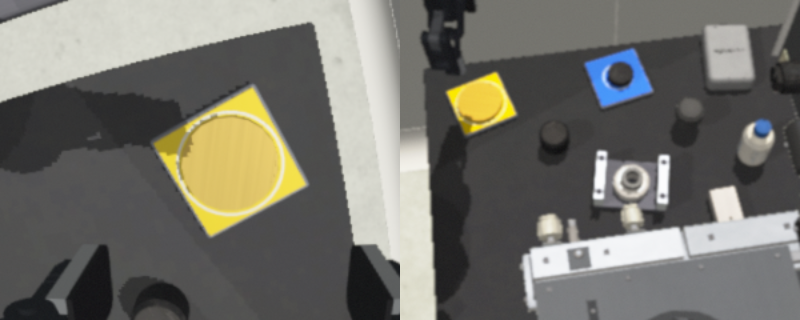

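The disc fills the yellow pad's circle, at about (230,163). The cap is on blue, the ring and spacer are in the seat, and the bystanders haven't moved.

```bash
python3 -c "
from bench import env
print(env.sign_off())"
```

```text
the job is handed in; nothing more can be done
None
```

The job is handed in: the steel ring with the spacer on top is in the seat, filling the 23 mm to the rail tops. The brass disc is on the yellow pad and the lens cap on the blue pad. All four pieces measured within about 2 mm of centre at about 33 s on the clock, and the loupe, eyepiece and bottle were left where they stood.

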